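# Seat a blue glass slab in the assembly corner

### The arm

A 6-joint arm with a two-finger parallel gripper is mounted at the origin on the work surface. World frame = base frame: x ahead of the robot, y to its left, z up, the work surface at z = 0. Lengths are in m, angles in rad, forces in N, time in s.
With the tool pointing down it reaches from about 0.375 to 0.975 m from the base axis. Payload 3.8 kg.
Tool frame: the origin (TCP) lies midway between the tips of the shut fingers; the grasp point (between the pads) lies 19 mm behind it; z points along the fingers, y is the line along which they close (so a half turn about z gives the same grasp; the last joint's range is limited). The gripper opens to 88 mm and grips with 3 to 60 N. Pads are 18 mm wide; open, the fingers measure 123 mm over their backs; the gripper's body (75 mm by 187 mm) begins 45 mm behind the grasp point.
Start: joints at [1.137, 0.264, 1.604, -0, 1.274, -0.037], TCP at [0.261, 0.623, 0.212] pointing down, gripper open.
Joint ranges: [-2.63, 2.63], [-0.94, 2.18], [0.31, 2.57], [-1.31, 4.45], [0, 2.66], [-2.55, 2.55]. Speed limits (rad/s): [2.57, 2.57, 3.14, 3.14, 3.14, 3.14].

### API

Orientations are given as a rotation vector (axis times angle).
In Python, from cell import manip, inverse_kinematics, cams, order gives the robot as it stands. Calls block until the motion is done:
- manip.move_pose(position, orientation): joint-space move of the TCP to a pose.
- manip.move_linear(position, rate=0.15, rot=None): straight line of the TCP; rot=None keeps the orientation; rate is the mean speed in m/s.
- manip.set_joints(angles): joint-space move.
- manip.set_gripper(opening, force=None): finger opening in m; force is the grip in N (None keeps the last); returns when the fingers have stopped.
- manip.dwell(seconds).
- inverse_kinematics(position, orientation): joint angles nearest the present ones, or None.
- manip.state(): the state.
- cams.capture(name): name is "side" or "top"; returns a dict with "image" (384x512x3 uint8, blue, green, red), "z_map" (384x512 float32, m along the optical axis (not along the pixel's ray), 0 where there is no reading), "intrinsics" (3x3 intrinsics, pixels), "position" and "orientation" of the camera in the world. Camera axes: x right, y down, z forward; pixel columns grow to the right and rows downward; lengths in m; the calibration is good to about 2 mm. A picture is of the moment at which its call begins.
A pose or a line that the arm cannot do raises manip.IKError and nothing moves.
- order.close_job(): hands the job in; it is judged then, once.
The state is a dict: "clock": time; "joint_pos": joint angles; "joint_velocities": joint speeds; "tau": joint torques, N m; "tool_pos": TCP position; "tcp_rot": TCP orientation; "contact_force": force on the tool from outside, world axes, zero at the start; "moment": the same for the moment, N m; "gripper_width": finger opening in m; "grasp_force": force on a finger pad.
Only numpy, scipy, OpenCV 4.12 (cv2) and the standard library are available. Lean on these libraries where they do the work, as an engineer would, in place of code of your own. Each camera call takes 0.05 s, during which the arm holds its last target. There are 200 camera calls.

### The job

Slide the blue glass slab flat across the bench, without lifting it, onto the paper pattern and press it firmly into the corner of the two wooden battens, with one long side flush against the long batten and one end flush against the short batten. Finish while still holding it there with the fingers, pressed against both battens at once; do not let go. Leave the amber and green slabs where they lie.

Things in the scene. Friction and masses are not known exactly. Their poses are not given: they have to be found in the camera images.
- blue_slab: Blue cast-glass slab, 96 x 54 x 30 mm high, lying flat. Origin: centre of its underside. x: along its 96 mm length, y: along its 54 mm width, z up. To be seated; 0.3 to 0.46 kg; friction on bench and battens about 0.35, more drag if pressed down. Either end may lead; grip across the 54 mm. The three slabs swap places from start to start, lengths within 0.3 rad of world x.
- amber_slab: Amber cast-glass slab, 96 x 54 x 30 mm high, lying flat. Origin: centre of its underside. x: along its 96 mm length, y: along its 54 mm width, z up. A bystander.
- green_slab: Green cast-glass slab, 96 x 54 x 30 mm high, lying flat. Origin: centre of its underside. x: along its 96 mm length, y: along its 54 mm width, z up. A bystander.
- jig: White paper pattern, 230 x 160 mm, fixed flat, two battens nailed along two sides. Origin: on the bench at the battens' inside corner; the open area lies to its -x and -y. x: along the long batten, towards the corner (roughly away from the robot); y: along the short batten, towards the corner (roughly left). The seated slab's centre is at x = -48, y = -27 mm, its length along x.
- long_batten: Pale wooden strip, 220 mm along the jig's x, 24 wide, only 10 mm high, fixed. Its stop face is the jig's plane y = 0, x from -195 to +25 mm. Origin: centre of underside, axes as the jig's. A finger on the slab's long side must pass above it: fingertips 14 to 18 mm above the bench clear it and still grip the slab's upper part.
- short_batten: Pale wooden strip, 130 mm along the jig's y, 24 wide, 10 mm high, fixed. Its stop face is the jig's plane x = 0, y from -130 to 0 mm. Origin: centre of underside, axes as the jig's.
Mind the look-alikes: they are no part of the job. There is more than one size of the blue_slab; the one meant has the size given above.

How it is judged:
By the outcome, as a careful person would: the job done as asked, in the order asked, and still so for the second after the job is handed in, while the arm keeps its last pose, push and grip.
It also fails if it takes over 56 s, if anything falls off the work surface, if the arm or the gripper's body presses on something with over 40 N, if the wrist force passes 120 N, or if a joint passes its speed limit or range.

## Working session

There is one attempt and no reset: what is moved stays moved. The work goes in short steps, each a Python script; the robot and the scene stay as the last script left them, time stands still between calls to the robot, and variables do not carry over. Pictures are saved under pics/ and viewed, at most 10 in all, crops included, and the job is handed in when it is done.

```bash
ls; mkdir -p pics; python3 - <<'E'
from cell import manip,cams
import cv2,numpy as np
a=[]
for n in("top","side"):
    c=cams.capture(n); np.savez(f"{n}0.npz",**c); a.append(c["image"]); print(n,c["position"],c["orientation"],c["intrinsics"].tolist() if hasattr(c["intrinsics"],'tolist') else c["intrinsics"])
    cv2.imwrite(f"pics/{n}0.png",cv2.resize(c["image"],(768,576)))
s=manip.state();print(s["clock"],s["tool_pos"],s["tcp_rot"],s["gripper_width"])
E
```

```text
pics
top [ 0.38372188 -0.03349578  1.21360486] [-2.2009446   2.18311143 -0.12627414] [[438.286773011947, 0.0, 255.31337760377116], [0.0, 438.286773011947, 194.84464544838096], [0.0, 0.0, 1.0]]
side [ 0.07543761 -0.65921343  0.6540366 ] [-2.20162664  0.67783533 -0.30816405] [[404.62427179018124, 0.0, 257.21176948286643], [0.0, 404.62427179018124, 195.95412579741546], [0.0, 0.0, 1.0]]
0.1 [0.26058074 0.62192741 0.21122353] [-0.61919551 -3.07946278  0.00307984] 0.08824538368436986
```

View pics/top0.png

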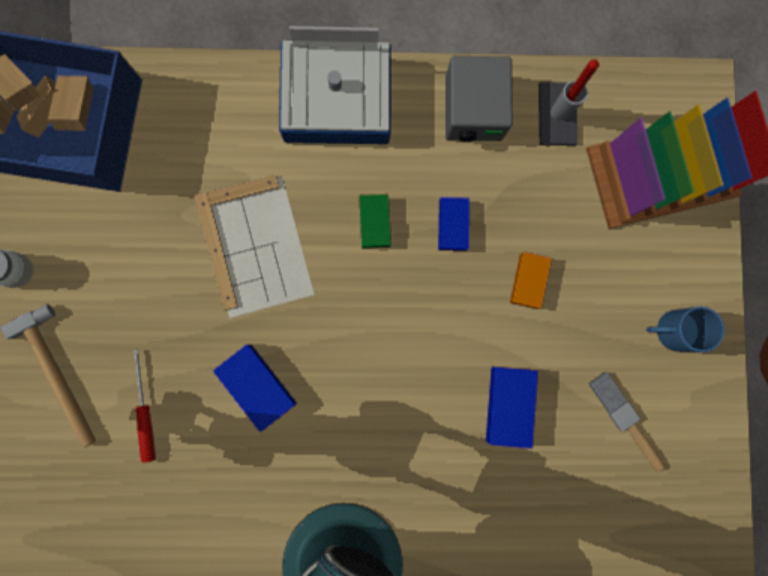

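View pics/side0.png

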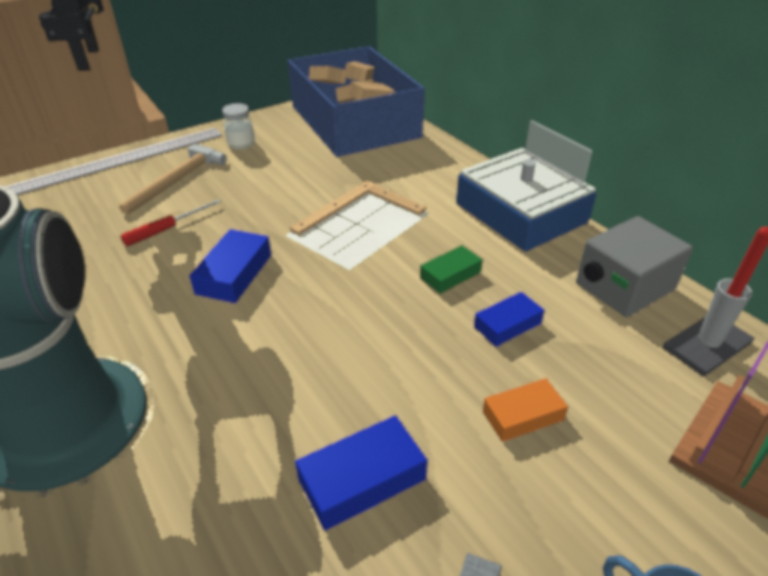

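The top picture (768x576 scale) gives these blue candidates: a small slab at (454,223), large blocks at (255,387) and (512,407), a blue box at (335,90), a tray at (60,110) and a mug at (690,330). Only (454,223) looks like 96x54. Green is at (375,221), amber at (531,280), and the jig's inside corner is near (213,203). I'll measure these next.

```bash
cat > h.py <<'E'
import numpy as np,cv2
from scipy.spatial.transform import Rotation as R
def ray(c,uv,z):
    uv=np.atleast_2d(np.asarray(uv,float)); K=c["intrinsics"]
    d=np.c_[(uv-K[[0,1],[2,2]])/K[[0,1],[0,1]],np.ones(len(uv))]@R.from_rotvec(c["orientation"]).as_matrix().T
    p=np.asarray(c["position"]); return p+d*((z-p[2])/d[:,2])[:,None]
def mask(img,col):
    h=cv2.cvtColor(img,cv2.COLOR_BGR2HSV)
    lo,hi={"blue":((112,150,60),(128,255,255)),"green":((50,120,40),(75,255,255)),"amber":((8,200,130),(18,255,255))}[col]
    return cv2.inRange(h,lo,hi)
def slabs(c,col,z=.03,minA=200):
    """top faces cast onto plane z: centre, size, angle of the long side"""
    out=[]
    for k in cv2.findContours(mask(c["image"],col),cv2.RETR_EXTERNAL,cv2.CHAIN_APPROX_NONE)[0]:
        if cv2.contourArea(k)<minA: continue
        P=ray(c,k[:,0],z)[:,:2]
        (x,y),(w,h),a=cv2.minAreaRect((P*1000).astype(np.float32))
        if w<h: w,h,a=h,w,a+90
        a=(a+90)%180-90
        out.append((np.round(k[:,0].mean(0)),round(x),round(y),round(w),round(h),round(np.radians(a),3)))
    return out
E
python3 - <<'E'
from h import *
c=dict(np.load("top0.npz")); im=c["image"]
for col in("blue","green","amber"):
    for s in slabs(c,col): print(col,s)
    m=mask(im,col)>0
for uv in((302,148),(250,147),(354,186),(170,258),(341,271)):
    print(uv,"z",c["position"][2]-c["z_map"][uv[1],uv[0]])
h=cv2.cvtColor(im,cv2.COLOR_BGR2HSV); s=h[100:225,120:220]
print(h[165,190],h[150,140],h[240,230],h[160,141])
crop=im[105:225,120:330]
cv2.imwrite("pics/crop.png",cv2.resize(crop,None,fx=3.8,fy=3.8,interpolation=cv2.INTER_CUBIC))
E
```

```text
blue (array([341., 271.]), 282, -300, 138, 84, np.float64(-0.085))
blue (array([169., 258.]), 314, 160, 137, 77, np.float64(0.675))
blue (array([302., 149.]), 613, -197, 95, 53, np.float64(-0.0))
blue (array([488.,  99.]), 767, -718, 141, 37, np.float64(0.247))
green (array([249., 147.]), 617, -52, 96, 53, np.float64(0.061))
green (array([446., 107.]), 739, -600, 177, 72, np.float64(0.091))
amber (array([354., 186.]), 511, -338, 93, 55, np.float64(-0.225))
(302, 148) z 0.011951621227519915
(250, 147) z 0.00917535608317177
(354, 186) z 0.013757641964214251
(170, 258) z 0.0591596919825248
(341, 271) z 0.04629092996622841
[ 30  17 167] [ 17 113 160] [ 22  95 140] [ 18 112 155]
```

View pics/crop.png

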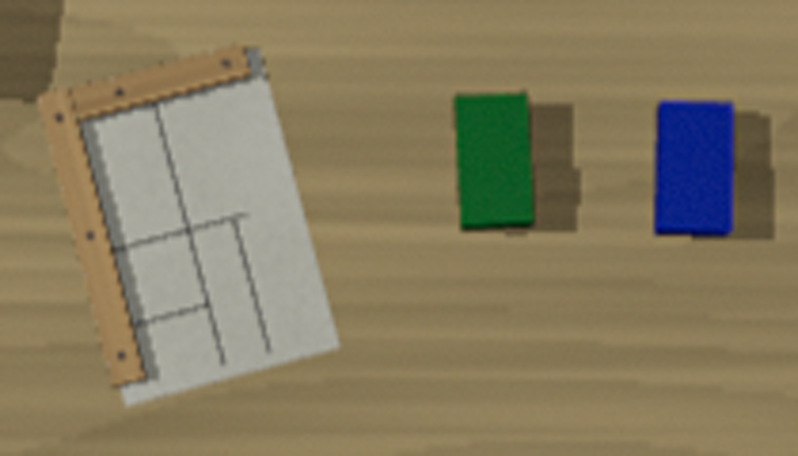

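The crop shows the chosen blue slab at crop (695,168), i.e. image (302,149). It measures 95x53 mm, so the size matches. Green is beside it at (495,160), and the battens meet at inside corner (82,121). The next step is to fit the jig's stop faces.

```bash
python3 - <<'E'
from h import *
c=dict(np.load("top0.npz")); h=cv2.cvtColor(c["image"],cv2.COLOR_BGR2HSV)
m=np.zeros(h.shape[:2],bool); m[110:215,125:215]=(h[110:215,125:215,1]<60)
n,l,st,_=cv2.connectedComponentsWithStats(m.astype(np.uint8)); m=l==1+np.argmax(st[1:,4]); print(st[1:][np.argmax(st[1:,4])])
L=np.array([(np.flatnonzero(m[r])[0]-.5,r) for r in range(142,201)])
T=np.array([(q,np.flatnonzero(m[:,q])[0]-.5) for q in range(146,181)])
def line(uv):
    P=ray(c,uv,0.)[:,:2].astype(np.float32)
    for _ in range(3):
        vx,vy,x,y=cv2.fitLine(P,cv2.DIST_HUBER,0,.001,.001).ravel(); r=(P-[x,y])@[-vy,vx]; P=P[abs(r)<.002]
    print(len(uv),len(P),"rms mm",1e3*r.std()); return np.array([vx,vy]),np.array([x,y])
d,p=line(L); e,q=line(T)
if d[0]<0:d=-d
if e[1]<0:e=-e
t=np.linalg.solve(np.c_[d,-e],q-p); C=p+t[0]*d
print("yaw long",np.arctan2(d[1],d[0]),"yaw short",np.arctan2(-e[0],e[1]),"corner",C)
y=np.arctan2(d[1],d[0]); M=np.array([[np.cos(y),-np.sin(y)],[np.sin(y),np.cos(y)]])
print("target",C+M@[-.048,-.027])
k=cv2.findContours(m.astype(np.uint8),0,1)[0][0][:,0]
J=(ray(c,k,0.)[:,:2]-C)@M; print("paper extents in jig",J.min(0),J.max(0))
s=slabs(dict(np.load("side0.npz")),"blue"); print(s)
from cell import manip,inverse_kinematics
for yaw,pos in((0,(.613,-.197,.016)),(y,(*(C+M@[-.048,-.027]),.016))):
  for k in (0,np.pi): print(inverse_kinematics(pos,(R.from_euler('z',yaw+k)*R.from_euler('x',np.pi)).as_rotvec()))
E
```

```text
[ 141  118   69   94 3938]
59 59 rms mm 0.7720115
35 35 rms mm 0.8047101
yaw long 0.27984065 yaw short 0.2766882 corner [0.64760673 0.25271988]
target [0.60893142 0.21351247]
paper extents in jig [-0.21236731 -0.14188104] [0.01846219 0.01992831]
[(array([240., 314.]), 281, -306, 142, 95, np.float64(-0.087)), (array([339., 212.]), 603, -211, 108, 66, np.float64(-0.015)), (array([154., 177.]), 312, 148, 171, 99, np.float64(0.675))]
[-3.49627083e-01  3.86923614e-01  1.83299497e+00 -4.44089210e-16
  9.21674070e-01  1.22116924e+00]
[-0.34962708  0.38692361  1.83299497  0.          0.92167407 -1.92042341]
[ 2.98642583e-01  3.89180531e-01  1.82976719e+00 -4.44089210e-16
  9.22644931e-01  1.58959826e+00]
[ 0.29864258  0.38918053  1.82976719  0.          0.92264493 -1.55199454]
```

```bash
cat >> h.py <<'E'
def down(yaw): return (R.from_euler('z',yaw)*R.from_euler('x',np.pi)).as_rotvec()
def rep(manip,t=""):
    s=manip.state(); a=lambda v:np.round(v,4).tolist()
    yaw=(R.from_rotvec(s["tcp_rot"])*R.from_euler('x',-np.pi)).as_euler('zyx')[0]
    print(t,"t%.1f"%s["clock"],a(s["tool_pos"]),"yaw%.3f"%yaw,"F",np.round(s["contact_force"],1),"M",np.round(s["moment"],2),"w%.4f g%.1f"%(s["gripper_width"],s["grasp_force"])); return s
E
python3 - <<'E'
from h import *
from cell import manip,cams
manip.set_gripper(.075,20)
manip.move_pose((.613,-.197,.14),down(0)); rep(manip,"above")
manip.move_linear((.613,-.197,.050),.12); rep(manip)
c=cams.capture("side"); cv2.imwrite("pics/grasp.png",c["image"][120:300,220:460].repeat(3,0).repeat(3,1))
E
```

```text
above t3.6 [0.6133, -0.1961, 0.1401] yaw0.001 F [0.3 0.2 0.5] M [-0.02  0.18 -0.01] w0.0752 g0.0
 t4.5 [0.6137, -0.1972, 0.0508] yaw0.000 F [-0.7 -0.7 -0.7] M [-0.04  0.13 -0.02] w0.0752 g0.0
```

View pics/grasp.png

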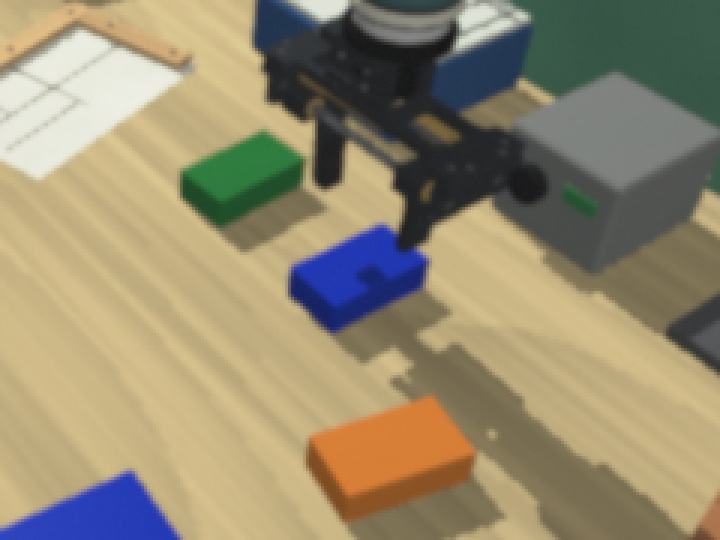

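The crop shows the fingertips at (325,185) and (410,245), on either side of the blue slab at (360,270) and 20 mm above its top. Amber and green are clear. I'll go down and grip.

```bash
python3 - <<'E'
from h import *
from cell import manip,cams
manip.move_linear((.613,-.197,.016),.06); rep(manip,"down")
manip.set_gripper(.04,25); rep(manip,"grip")
E
```

```text
down t5.3 [0.613, -0.197, 0.0158] yaw-0.000 F [0.3 0.3 0.8] M [-0.04  0.18  0.  ] w0.0750 g0.0
grip t6.0 [0.613, -0.197, 0.016] yaw0.000 F [-0.1  0.   0.7] M [-0.07  0.17  0.02] w0.0397 g0.0
```

The fingers closed to 40 mm with nothing between them, so I'll look.

```bash
python3 - <<'E'
from h import *
from cell import manip,cams
c=cams.capture("side"); cv2.imwrite("pics/grasp2.png",c["image"][120:300,220:460].repeat(3,0).repeat(3,1))
t=cams.capture("top"); np.savez("top1.npz",**t);np.savez("side1.npz",**c); print(slabs(t,"blue",minA=30),slabs(t,"green"))
cv2.imwrite("pics/top1.png",t["image"][90:230,200:400].repeat(4,0).repeat(4,1))
E
```

```text
[(array([341., 271.]), 282, -300, 138, 85, np.float64(-0.085)), (array([169., 258.]), 314, 160, 137, 77, np.float64(0.677)), (array([488.,  98.]), 766, -719, 139, 37, np.float64(0.25))] [(array([249., 147.]), 616, -52, 94, 52, np.float64(0.012)), (array([446., 109.]), 739, -600, 177, 72, np.float64(0.091))]
```

View pics/grasp2.png

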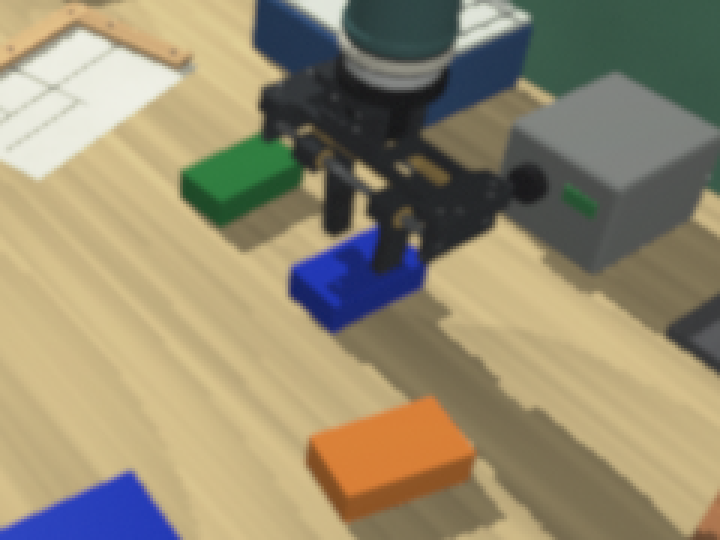

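The tips sit over the slab's top instead of down its sides: the right tip is at (390,272) on the top face, the left at (337,233). I'll check actual heights from the depth map.

```bash
cat >> h.py <<'E'
def cloud(c,u0,u1,v0,v1):
    v,u=np.mgrid[v0:v1,u0:u1]; z=c["z_map"][v,u]; K=c["intrinsics"]
    d=np.stack([(u-K[0,2])/K[0,0]*z,(v-K[1,2])/K[1,1]*z,z],-1)
    return d@R.from_rotvec(c["orientation"]).as_matrix().T+c["position"]
E
python3 - <<'E'
from h import *
c=dict(np.load("side1.npz"))
np.set_printoptions(precision=3,suppress=True)
for n,u in(("right finger",350),("left finger",332)):
    P=cloud(c,u,u+1,188,220)[:,0]
    print(n); print("\n".join(f"{188+i} {p.round(3)} {c['image'][188+i,u]}" for i,p in enumerate(P)))
m=mask(c["image"],"blue"); 
P=cloud(c,0,512,0,384); Q=P[(m>0)&(np.indices(m.shape)[1]>300)&(P[...,2]>-.05)]
print("blue z pct",np.percentile(Q[:,2],[5,25,50,75,95]),"x",Q[:,0].min(),Q[:,0].max(),"y",Q[:,1].min(),Q[:,1].max())
b=P[300:320,300:320]; print("bench z",np.median(b[...,2]))
E
```

```text
right finger
188 [ 0.582 -0.245  0.132] [41 39 37]
189 [ 0.581 -0.246  0.131] [41 39 38]
190 [ 0.579 -0.249  0.131] [39 38 38]
191 [ 0.581 -0.247  0.126] [40 41 42]
192 [ 0.581 -0.248  0.124] [41 47 49]
193 [ 0.579 -0.25   0.124] [42 50 54]
194 [ 0.582 -0.249  0.119] [42 49 53]
195 [ 0.584 -0.247  0.114] [41 46 48]
196 [ 0.583 -0.249  0.113] [40 39 38]
197 [ 0.605 -0.231  0.087] [39 38 36]
198 [ 0.604 -0.233  0.086] [38 37 36]
199 [ 0.605 -0.232  0.081] [38 37 36]
200 [ 0.605 -0.233  0.079] [39 36 35]
201 [ 0.605 -0.234  0.077] [41 39 37]
202 [ 0.604 -0.234  0.075] [41 39 37]
203 [ 0.607 -0.233  0.07 ] [39 38 36]
204 [ 0.607 -0.233  0.067] [40 38 36]
205 [ 0.608 -0.233  0.064] [40 39 37]
206 [ 0.61  -0.232  0.059] [40 38 37]
207 [ 0.61  -0.232  0.056] [42 38 38]
208 [ 0.609 -0.233  0.054] [48 38 35]
209 [ 0.613 -0.231  0.048] [68 36 31]
210 [ 0.625 -0.222  0.031] [94 37 26]
211 [ 0.624 -0.223  0.03 ] [110  39  26]
212 [ 0.62  -0.227  0.032] [117  40  25]
213 [ 0.622 -0.226  0.027] [117  39  23]
214 [ 0.621 -0.227  0.025] [115  38  24]
215 [ 0.623 -0.226  0.02 ] [114  38  24]
216 [ 0.
[... 906 characters left out ...]
8  47  29]
207 [ 0.598 -0.192  0.032] [170  54  34]
208 [ 0.597 -0.194  0.031] [179  56  35]
209 [ 0.595 -0.196  0.03 ] [181  56  35]
210 [ 0.594 -0.197  0.028] [180  57  34]
211 [ 0.59  -0.201  0.031] [173  54  33]
212 [ 0.587 -0.204  0.032] [157  50  32]
213 [ 0.586 -0.206  0.03 ] [145  47  30]
214 [ 0.584 -0.207  0.029] [141  46  28]
215 [ 0.581 -0.211  0.031] [129  43  27]
216 [ 0.58  -0.212  0.029] [118  40  25]
217 [ 0.577 -0.215  0.03 ] [121  39  24]
218 [ 0.575 -0.218  0.03 ] [142  46  28]
219 [ 0.572 -0.221  0.031] [159  49  30]
blue z pct [0.008 0.02  0.029 0.031 0.032] x 0.07543761269089963 0.6558910958209505 y -0.6592134276305948 -0.17596367594917778
bench z 0.0002491046028397781
```

The tips are actually at z≈0.045 while the TCP reads 0.016. I'll measure tip height against opening to see whether it is linkage geometry or a constant offset.

```bash
cat >> h.py <<'E'
def tips(c,ctr,yaw=0.,lo=.004):
    "lowest reliable height of dark finger pixels, left and right of the tool"
    P=cloud(c,0,512,0,384); dk=(c["image"].max(2)<46)&(c["z_map"]>0)
    q=(P-[ctr[0],ctr[1],0])@R.from_euler('z',yaw).as_matrix()
    o=[]
    for sgn in(1,-1):
        k=dk&(abs(q[...,0])<.02)&(sgn*q[...,1]>.005)&(sgn*q[...,1]<.075)&(q[...,2]>lo)&(q[...,2]<.1)
        o+=[np.round(np.percentile(q[k],[0,3],axis=0)[:,2],4).tolist(),int(k.sum())]
    return o
E
python3 - <<'E'
from h import *
from cell import manip,cams
manip.move_linear((.613,-.197,.06),.12)
for w in(.01,.04,.056,.07):
    manip.set_gripper(w); s=rep(manip,f"w{w}"); print(tips(cams.capture("side"),s["tool_pos"],0,.035))
E
```

```text
w0.01 t7.2 [0.613, -0.197, 0.0599] yaw-0.000 F [-0.1  0.4  0.2] M [-0.07  0.2  -0.01] w0.0099 g0.0
[[0.0918, 0.092], 14, [0.09, 0.0906], 11]
w0.04 t7.8 [0.613, -0.197, 0.06] yaw0.000 F [-0.8 -0.5 -0.7] M [ 0.01  0.18 -0.  ] w0.0400 g0.0
[[0.0914, 0.0918], 22, [0.0914, 0.0917], 14]
w0.056 t8.3 [0.613, -0.197, 0.06] yaw0.000 F [-0.3 -0.1 -0.3] M [-0.01  0.21  0.02] w0.0560 g0.0
[[0.0887, 0.0898], 19, [0.0911, 0.0921], 15]
w0.07 t8.8 [0.613, -0.197, 0.06] yaw0.000 F [-0.1 -0.4 -0.3] M [0.   0.18 0.03] w0.0703 g0.0
[[0.0914, 0.0914], 23, [0.091, 0.0918], 13]
```

The tips sit about 30 mm above the reported TCP at every opening, so it is a constant offset. I'll touch the bench gently beside the slab to calibrate the height, then grip with tips 16 mm up.

```bash
python3 - <<'E'
from h import *
from cell import manip,cams
manip.set_gripper(.076)
manip.move_linear((.613,-.197,-.014),.12); s=rep(manip,"low"); print(tips(cams.capture("side"),s["tool_pos"],0,.005))
f0=s["contact_force"][2]
for z in np.arange(-.020,-.037,-.002):
    manip.move_linear((.613,-.197,z),.03); s=manip.state(); print(round(z,3),round(s["tool_pos"][2],4),s["contact_force"][2].round(1))
    if abs(s["contact_force"][2]-f0)>4: break
E
```

```text
low t9.9 [0.6135, -0.1972, -0.0136] yaw-0.000 F [ 0.1 -0.3  0.6] M [ 0.01  0.16 -0.03] w0.0759 g0.0
[[0.0172, 0.0197], 114, [0.0166, 0.0196], 85]
-0.02 -0.02 -0.0
-0.022 -0.0222 0.1
-0.024 -0.0242 1.0
-0.026 -0.0258 0.8
-0.028 -0.0259 12.7
```

The tips touch the bench at TCP ≈ -0.026, so tips at 16 mm means TCP z = -0.010.

```bash
python3 - <<'E'
from h import *
from cell import manip,cams
manip.move_linear((.613,-.197,-.010),.06); rep(manip,"up")
manip.set_gripper(.04,25); rep(manip,"grip")
manip.move_linear((.595,-.197,-.010),.05); rep(manip,"dragged")
c=cams.capture("side"); np.savez("side2.npz",**c); P=cloud(c,0,512,0,384); m=(mask(c["image"],"blue")>0)&(P[...,0]>.5)&(P[...,2]>.026)
print(m.sum(),np.percentile(P[m],[1,50,99],axis=0).round(3)); cv2.imwrite("pics/grip3.png",c["image"][120:300,220:460].repeat(3,0).repeat(3,1))
E
```

```text
up t11.8 [0.6133, -0.1971, -0.0096] yaw-0.000 F [ 0.1 -1.   0.1] M [-0.01  0.14 -0.01] w0.0758 g0.0
grip t12.2 [0.6127, -0.197, -0.0105] yaw-0.000 F [ 0.1 -0.4 -1.8] M [-0.16  0.11  0.03] w0.0539 g25.0
dragged t12.7 [0.5942, -0.1968, -0.0102] yaw-0.000 F [-0.8 -0.6 -3.9] M [-0.03  0.14 -0.02] w0.0536 g25.0
438 [[ 0.548 -0.225  0.027]
 [ 0.576 -0.199  0.03 ]
 [ 0.613 -0.173  0.033]]
```

View pics/grip3.png

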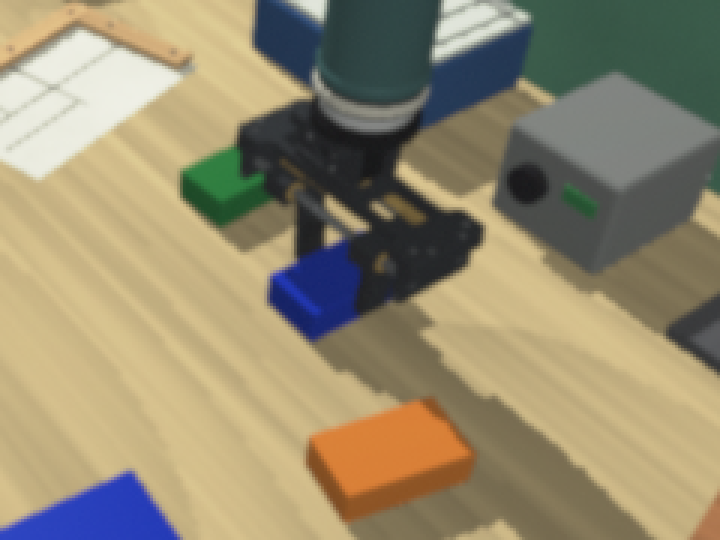

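The crop shows the blue slab at (315,290) held between the fingers, having followed the drag. Width is 54 mm. Fz of -4 N means its weight is nearly carried, so I'll lower the command slightly to leave the weight on the bench. Then I'll slide round below the green slab.

```bash
python3 - <<'E'
from h import *
from cell import manip,cams
Z=-.0112
manip.move_linear((.595,-.197,Z),.03); s=rep(manip,"press")
for p,yaw in(((.485,-.197),0),((.485,-.10),.0),((.485,.02),.279),((.5787,.1737),.279)):
    fz=np.mean([manip.state()["contact_force"][2]])
    if fz<-1.5: Z-=.0004
    if fz>3: Z+=.0004
    manip.move_linear((*p,Z),.10,down(yaw)); rep(manip,Z)
t=cams.capture("top"); np.savez("top2.npz",**t); print(slabs(t,"green"),slabs(t,"amber"),slabs(t,"blue",minA=60))
E
```

```text
press t13.0 [0.5953, -0.1971, -0.0105] yaw0.000 F [-2.2  0.6  3.1] M [0.17 0.49 0.02] w0.0537 g25.0
-0.0108 t14.3 [0.4845, -0.1971, -0.0105] yaw0.000 F [-4.  -0.7  8.6] M [-0.08  0.71 -0.07] w0.0536 g25.0
-0.010400000000000001 t15.4 [0.4848, -0.0994, -0.0105] yaw-0.001 F [0.2 2.9 2.6] M [0.34 0.15 0.02] w0.0541 g25.0
-0.010400000000000001 t16.7 [0.4848, 0.0201, -0.0105] yaw0.278 F [0.3 1.3 1.1] M [ 0.18  0.15 -0.01] w0.0541 g25.0
-0.010400000000000001 t18.7 [0.5787, 0.1736, -0.0105] yaw0.279 F [ 0.2  0.8 -1.9] M [ 0.04  0.16 -0.02] w0.0540 g25.0
[(array([249., 147.]), 616, -52, 94, 52, np.float64(0.012)), (array([445., 109.]), 739, -600, 177, 72, np.float64(0.091))] [(array([350., 196.]), 489, -332, 57, 50, np.float64(1.335)), (array([358., 177.]), 534, -345, 52, 46, np.float64(1.314))] [(array([341., 271.]), 282, -300, 137, 83, np.float64(-0.085)), (array([181., 263.]), 303, 140, 94, 60, np.float64(0.672)), (array([175., 169.]), 555, 148, 36, 19, np.float64(0.022)), (array([488.,  98.]), 766, -718, 138, 37, np.float64(0.254))]
```

```bash
cat >> h.py <<'E'
C=np.array([.6476,.2527]); Y=.279
M=np.array([[np.cos(Y),-np.sin(Y)],[np.sin(Y),np.cos(Y)]])
def go(manip,x,y,z=-.0107,rate=.05,yaw=Y):
    manip.move_linear((*(C+M@[x,y]),z),rate,down(yaw)); s=manip.state()
    f=M.T@s["contact_force"][:2]; p=M.T@(s["tool_pos"][:2]-C)
    print("cmd %.1f %.1f"%(x*1e3,y*1e3),"at",(p*1e3).round(1),"Fj",f.round(1),"Fz %.1f Mz %.2f t%.1f w%.4f"%(s["contact_force"][2],s["moment"][2],s["clock"],s["gripper_width"])); return f
E
python3 - <<'E'
from h import *
from cell import manip
go(manip,-.088,-.034)
for y in np.arange(-.032,-.019,.001):
    f=go(manip,-.088,y,rate=.02)
    if f[1]<-8: break
E
```

```text
cmd -88.0 -34.0 at [-87.8 -33.2] Fj [0.6 1.4] Fz 0.5 Mz -0.06 t19.3 w0.0537
cmd -88.0 -32.0 at [-87.8 -31.9] Fj [-0.8  1.4] Fz 0.9 Mz 0.01 t19.6 w0.0536
cmd -88.0 -31.0 at [-87.8 -31.3] Fj [-0.7 -0.9] Fz 2.2 Mz 0.01 t19.8 w0.0536
cmd -88.0 -30.0 at [-87.8 -30.2] Fj [-0.6 -3. ] Fz 3.0 Mz -0.01 t20.1 w0.0539
cmd -88.0 -29.0 at [-87.8 -29.1] Fj [-0.3 -2.4] Fz 3.3 Mz 0.02 t20.3 w0.0540
cmd -88.0 -28.0 at [-87.7 -28.9] Fj [ 0.1 -5.4] Fz 3.7 Mz 0.21 t20.6 w0.0535
cmd -88.0 -27.0 at [-87.7 -28.8] Fj [-0.1 -8.7] Fz 2.7 Mz 0.41 t20.8 w0.0538
```

Mz/Fy puts the contact at the slab's rear corner (-47 mm), so I'll increase the yaw until the moment vanishes.

```bash
python3 - <<'E'
from h import *
from cell import manip
y=-.0275
for k in range(1,8):
    f=go(manip,-.088,y,rate=.02,yaw=Y+.01*k); s=manip.state(); mz=s["moment"][2]; print("yaw+%.3f lever %.0f mm"%(.01*k,1e3*mz/f[1]))
    if f[1]<-2 and mz/f[1]>-.008: break
    if f[1]>-5: y+=.0008
E
```

```text
cmd -88.0 -27.5 at [-87.5 -28.8] Fj [ 0.5 -7.4] Fz 3.1 Mz -0.27 t21.1 w0.0537
yaw+0.010 lever 36 mm
```

```bash
python3 - <<'E'
from h import *
from cell import manip
manip.set_gripper(.04,40); w=Y+.006
go(manip,-.088,-.0277,yaw=w); go(manip,-.056,-.0279,yaw=w)
for x in np.arange(-.053,-.040,.001):
    f=go(manip,x,-.0277,rate=.02,yaw=w)
    if f[0]<-9: break
E
```

```text
cmd -88.0 -27.7 at [-87.6 -28.8] Fj [ 0.2 -6. ] Fz 3.0 Mz -0.00 t21.6 w0.0538
cmd -56.0 -27.9 at [-57.2 -28.8] Fj [-4.8 -4.9] Fz 7.3 Mz -0.03 t22.4 w0.0536
cmd -53.0 -27.7 at [-54.9 -28.8] Fj [-5.8 -5.3] Fz 8.2 Mz 0.03 t22.6 w0.0538
cmd -52.0 -27.7 at [-54.2 -28.8] Fj [-7.5 -6.2] Fz 9.6 Mz -0.01 t22.9 w0.0536
cmd -51.0 -27.7 at [-53.2 -28.8] Fj [-7.5 -6.2] Fz 9.2 Mz 0.03 t23.1 w0.0531
cmd -50.0 -27.7 at [-52.3 -28.8] Fj [-6.4 -6.5] Fz 9.4 Mz 0.01 t23.4 w0.0536
cmd -49.0 -27.7 at [-51.2 -28.8] Fj [-6.7 -6.3] Fz 8.7 Mz 0.04 t23.6 w0.0535
cmd -48.0 -27.7 at [-51.2 -28.8] Fj [-9.2 -6.5] Fz 11.5 Mz 0.04 t23.9 w0.0532
```

```bash
python3 - <<'E'
from h import *
from cell import manip,cams
w=Y+.006
for x in np.arange(-.047,-.036,.001):
    f=go(manip,x,-.0268,z=-.0104,rate=.02,yaw=w)
    if f[0]<-18: break
manip.dwell(.4); rep(manip)
t=cams.capture("top");c=cams.capture("side"); np.savez("top3.npz",**t); np.savez("side3.npz",**c)
a=cv2.resize(t["image"][110:220,120:220],(400,440),interpolation=2); b=cv2.resize(c["image"][95:205,175:275],(400,440),interpolation=2)
cv2.imwrite("pics/seat.png",np.hstack([a,b]))
E
```

```text
cmd -47.0 -26.8 at [-51.3 -28.8] Fj [-10.8  -9.2] Fz 12.2 Mz -0.00 t24.1 w0.0537
cmd -46.0 -26.8 at [-51.3 -28.8] Fj [-13.9  -9.5] Fz 15.6 Mz -0.14 t24.4 w0.0537
cmd -45.0 -26.8 at [-51.3 -28.8] Fj [-15.8  -9.8] Fz 17.2 Mz -0.22 t24.6 w0.0534
cmd -44.0 -26.8 at [-51.3 -28.8] Fj [-19.   -8.7] Fz 19.8 Mz -0.27 t24.9 w0.0535
 t25.3 [0.6062, 0.2108, -0.0106] yaw0.285 F [-15.4 -13.5  20. ] M [-2.12  2.52 -0.27] w0.0538 g40.0
```

View pics/seat.png

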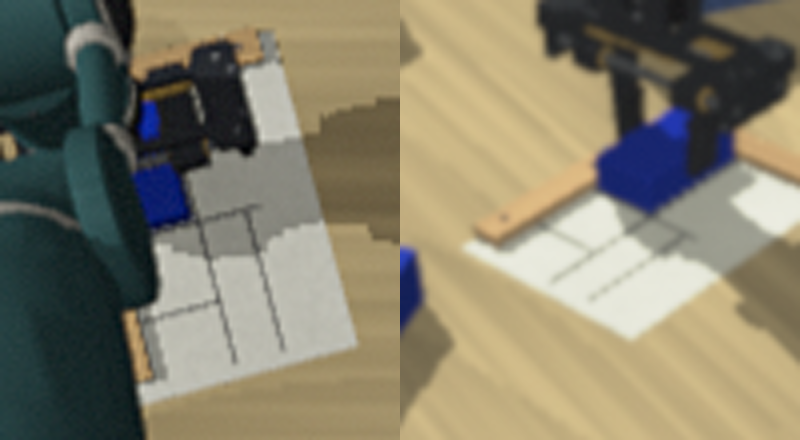

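The slab at side (665,160) fills the drawn outline in the corner. In the top view its rear end at (165,195) sits on the printed lines. I'll check flatness and gaps numerically.

```bash
python3 - <<'E'
from h import *
np.set_printoptions(precision=1,suppress=True)
for n,zt in(("side3",.03),("top3",.03)):
    c=dict(np.load(n+".npz")); P=cloud(c,0,512,0,384); q=(P-[*C,0])@R.from_euler('z',Y+.006).as_matrix()*1e3
    m=(mask(c["image"],"blue")>0)&(abs(q[...,0]+50)<60)&(abs(q[...,1]+28)<40)&(q[...,2]>2)
    T=m&(q[...,2]>25); A=q[T]; k=np.linalg.lstsq(np.c_[A[:,:2],np.ones(len(A))],A[:,2],rcond=None)[0]
    print(n,m.sum(),"all",np.percentile(q[m],[1,99],axis=0).ravel(),"top",np.percentile(A,[1,50,99],axis=0).ravel(),"tilt",(k[:2]*1e3),"mrad, z at centre",k@[-48,-27,1])
E
```

```text
side3 392 all [-98.9 -59.1   3.2 -15.4  -7.7  33. ] top [-98.5 -58.6  25.3 -66.9 -31.1  30.  -15.4  -7.2  33.1] tilt [17.8  4.9] mrad, z at centre 30.199655186538344
top3 189 all [-97.4 -63.1  19.6 -20.1 -27.8 180.1] top [-97.3 -63.1  27.3 -74.  -44.   31.9 -20.1 -27.8 180.1] tilt [  -19.5 -1673.1] mrad, z at centre 11.335683559495585
```

```bash
python3 - <<'E'
from h import *
from cell import manip,cams
np.set_printoptions(precision=1,suppress=True)
z=-.0104
for _ in range(6):
    z+=.0005; go(manip,-.044,-.0264,z=z,rate=.02,yaw=Y+.006)
    if manip.state()["contact_force"][2]<8: break
manip.dwell(1.0); rep(manip,z)
c=cams.capture("side"); P=cloud(c,0,512,0,384); q=(P-[*C,0])@R.from_euler('z',Y+.006).as_matrix()*1e3
m=(mask(c["image"],"blue")>0)&(abs(q[...,0]+50)<60)&(abs(q[...,1]+28)<40)&(q[...,2]>26)
A=q[m]
for _ in range(4):
    k=np.linalg.lstsq(np.c_[A[:,:2],np.ones(len(A))],A[:,2],rcond=None)[0]; r=A[:,2]-np.c_[A[:,:2],np.ones(len(A))]@k; A=A[abs(r)<1.8*r.std()+.3]
print(len(A),"x range",A[:,0].min(),A[:,0].max(),"tilt mrad",k[:2]*1e3,"z rear/front",k@[-96,-27,1],k@[-10,-27,1])
g=np.median(P[300:320,300:320,2]); t=cams.capture("top"); print("green",slabs(t,"green")[0]); 
E
```

```text
cmd -44.0 -26.4 at [-51.4 -28.8] Fj [-17.4  -9.6] Fz 17.2 Mz -0.30 t25.6 w0.0538
cmd -44.0 -26.4 at [-51.3 -28.8] Fj [-17.2  -9.5] Fz 14.6 Mz -0.18 t25.9 w0.0532
cmd -44.0 -26.4 at [-51.3 -28.8] Fj [-15.7 -10.6] Fz 11.0 Mz -0.28 t26.1 w0.0535
cmd -44.0 -26.4 at [-51.3 -28.8] Fj [-13.4  -9.8] Fz 9.4 Mz -0.28 t26.4 w0.0537
cmd -44.0 -26.4 at [-51.3 -28.8] Fj [-11.8  -9.7] Fz 6.8 Mz -0.27 t26.6 w0.0538
-0.007899999999999997 t27.6 [0.6062, 0.2109, -0.0105] yaw0.285 F [ -9.5 -12.6   7.4] M [-2.   1.5 -0.3] w0.0537 g40.0
202 x range -99.91851278216613 -11.830392312245081 tilt mrad [ 9.1 -4.9] z rear/front 29.833792615563706 30.619092441345565
green (array([249., 147.]), 616, -52, 94, 52, np.float64(0.014))
```

Flat and firm. The residual Mz suggests the yaw is a hair high, so I'll trim it and hand in if it's balanced.

```bash
python3 - <<'E'
from h import *
from cell import manip
for d in(.004,.002,.000,-.002):
    f=go(manip,-.0435,-.0262,z=-.0079,rate=.02,yaw=Y+d); manip.dwell(.2); s=rep(manip,d)
    if s["moment"][2]>-.12: break
manip.dwell(.5); rep(manip,"end")
E
```

```text
cmd -43.5 -26.2 at [-51.3 -28.8] Fj [-14.2 -10.8] Fz 7.9 Mz -0.14 t28.0 w0.0531
0.004 t28.2 [0.6061, 0.2108, -0.0105] yaw0.283 F [-10.6 -14.4   7.7] M [-2.15  1.69 -0.04] w0.0537 g40.0
end t28.7 [0.6062, 0.2108, -0.0104] yaw0.283 F [-10.3 -14.6   8.1] M [-2.14  1.69 -0.13] w0.0534 g40.0
```

```bash
python3 -c "
from cell import order
print(order.close_job())"
```

```text
the job is handed in; nothing more can be done
None
```

The blue slab is pressed into the corner at about 14 N against the short batten and 11 N against the long one, still gripped at 40 N. The job was handed in at 28.7 s, with green and amber not moved. One doubt: early in the slide the force reading showed the grip carrying nearly all the slab's weight for about 2 cm, so it may have lifted by a fraction of a millimetre there.

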